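# Start the board test

## Robot

A 6-joint arm with a two-finger parallel gripper is mounted at the origin on the work surface. World frame = base frame: x ahead of the robot, y to its left, z up, the work surface at z = 0. Lengths are in m, angles in rad, forces in N, time in s.
With the tool pointing down it reaches from about 0.35 to 0.875 m from the base axis. Payload 15.5 kg.
Tool frame: the origin (TCP) lies midway between the tips of the shut fingers; the grasp point (between the pads) lies 19 mm behind it; z points along the fingers, y is the line along which they close (so a half turn about z gives the same grasp; the last joint's range is limited). The gripper opens to 85 mm and grips with 20 to 120 N. Pads are 22 mm wide; open, the fingers measure 114 mm over their backs; the gripper's body (76 mm by 85 mm) begins 54 mm behind the grasp point. The pads swing forward as they close: fully open they stand 13 mm farther back than shut.
Start: joints at [1.121, 0.494, 1.345, -0, 1.302, -0.096], TCP at [0.217, 0.586, 0.231] pointing down, gripper open.
Joint ranges: [-2.91, 2.91], [-0.82, 2.16], [0.22, 2.67], [-1.22, 4.37], [0.12, 2.79], [-3.08, 3.08]. Speed limits (rad/s): [1.89, 1.89, 2.57, 3.01, 3.01, 3.01].

## Interface

Orientations are given as a unit quaternion [x, y, z, w].
In Python, from station import manip, inverse_kinematics, imaging gives the robot as it stands. The module is installed in compiled form; this text tells all that it offers. Calls block until the motion is done:
- manip.goto(position, orientation): joint-space move of the TCP to a pose.
- manip.move_l(position, vel=0.15, rot=None): straight line of the TCP; rot=None keeps the orientation; vel is the mean speed in m/s.
- manip.move_joints(angles): joint-space move.
- manip.gripper_to(opening): opening from 0.0 (shut) to 1.0 (fully open); the grip force is fixed at half the most; returns when the fingers have stopped.
- manip.sleep(seconds).
- inverse_kinematics(position, orientation): joint angles nearest the present ones, or None.
- imaging.camera(name): name is "side" or "top"; returns the picture (400x640x3 uint8, red, green, blue); there is no depth.
- imaging.camera_params(name): a dict with "mtx" (3x3 intrinsics, pixels), "position" and "rotation" of the camera in the world. Camera axes: x right, y down, z forward; pixel columns grow to the right and rows downward; lengths in m; the calibration is good to about 2 mm. A picture is of the moment at which its call begins. camera_params takes no time and is no camera call.
A pose or a line that the arm cannot do raises manip.MotionError and nothing moves.
- manip.job_done(): hands the job in; it is judged then, once.
Readings, each from a call of its own:
- manip.read_time_s(): time.
- manip.read_joint_positions(): joint angles.
- manip.read_qvel(): joint speeds.
- manip.read_effort(): joint torques, N m.
- manip.read_tool_pos(): TCP position.
- manip.read_tcp_rot(): TCP orientation.
- manip.read_ft_force(): force on the tool from outside, world axes, zero at the start.
- manip.read_torque(): the same for the moment, N m.
- manip.read_grip_width(): opening from 0.0 (shut) to 1.0 (fully open).
- manip.read_grip_force(): force on a finger pad.
Only numpy, scipy, OpenCV 4.12 (cv2) and the standard library are available. Lean on these libraries where they do the work, as an engineer would, in place of code of your own. Each camera call takes 0.05 s, during which the arm holds its last target. There are 200 camera calls.

## Task

The board is already in the test fixture: push the fixture's clear lid down until it lies fully shut, without slamming it, then reach a fingertip down into the round guard well, press the start key right to its stop for about half a second, let it come up and draw clear. The key in the square well wipes the pass counter: leave it alone. Only push and press: grip, raise or carry nothing, and leave the board and the other things on the bench where they lie.

Things in the scene. Friction and masses are not known exactly. Their poses are not given: they have to be found in the camera images.
- fixture: board test fixture, fixed to the bench: dark flat case 240 mm deep (its x) by 260 wide (its y), with a clear lid hinged along its far (+x) side, opening towards the robot. Origin: centre of its underside on the bench; x points from its front (lid edge side) to its hinge, z up. Case top 55 mm above the bench; two aluminium hinge cheeks at the far edge reach 93 mm.
- lid (a joint): angle of the fixture's lid, rad: 0 = fully shut (level, on its stop), grows as it opens upward about the fixture's y axis through point lid_hinge; starts at 0.45 to 0.8. Stiff friction hinge: it stays where it is left; about 2 to 7 N down on the front bar moves it. Shut, its top face is 85 mm above the bench.
- lid_hinge (a point): middle of the lid's hinge axis; in the fixture's frame at (+110, 0, +80) mm. The lid: flat aluminium frame with a clear middle, 220 mm from this axis to its front edge, 230 wide, 10 thick (5 either side of the axis); a black lift tab 90 mm wide sticks out 17 mm beyond the middle of its front edge.
- lid_front (a point): point on the top face of the lid's solid front frame bar (26 mm wide), in the middle of its width; moves with the lid. In the lid's frame, whose origin is lid_hinge and whose axes are the fixture's when shut, at (-207, 0, +5) mm. A good place to push. z of this point's frame is normal to the lid's top face.
- start_station: START push-button station, fixed to the bench: round ivory housing 98 mm across, 45 high, with a ROUND dark guard collar on top: outer diameter 62 mm, well (bore) diameter 46, rim 78 mm above the bench, upright, in the middle. Origin: centre of the underside, under the well's axis. It may stand left or right of the fixture.
- start_key (a joint): travel of the start key, m: 0 = up, 0.005 = at its stop, straight down. Spring return: about 2 N to begin, 5 N at the stop.
- start_key_top (a point): centre of the top face of the start key, a white round key 30 mm across at the bottom of the round well; up, it lies 55 mm above the bench, 23 mm below the rim; the well's floor is 45 mm above the bench.
- clear_station: COUNTER-CLEAR push-button station, not to be used: a square ivory box, 88 x 88 x 45 mm, with a SQUARE dark guard collar 62 x 62 mm, well 46 x 46, rim 78 mm above the bench. Origin: centre of the underside. It stands on the other side of the fixture.
- clear_key (a joint): travel of the counter-clear key, m: 0 = up, 0.005 = down; a white square key 30 x 30 mm at the bottom of the square well. Must stay up.
- board: green circuit board 100 x 120 mm lying loose in the fixture's nest under the lid, top parts 72 mm above the bench. Origin: centre of its underside, 61 mm above the bench. Stays put.
- screwdriver: bystander: black-handled screwdriver lying on the bench between robot and fixture, 190 mm long, 26 mm thick; origin under its middle, x towards the tip.
- spare_board: bystander: spare green circuit board 75 x 90 mm lying on the bench, about 11 high; origin under its centre.
- solder_reel: bystander: solder reel standing on its flange, 64 mm across, 50 high; origin under its centre.
- flux_bottle: bystander: white flux bottle 48 mm across, 85 high, standing; origin under its centre.
- side_cutters: bystander: side cutters with blue handles lying flat, about 130 mm long, 14 high; origin near the middle.
- parts_tray: bystander: black divided parts tray 120 x 85 mm, 26 high; origin under its centre.
Mind the look-alikes: they are no part of the job. What is shaped like the start_station but turquoise or yellow is not meant.

How it is judged:
By the outcome, as a careful person would: the job done as asked, in the order asked, and still so for the second after the job is handed in, with the robot touching nothing.
It also fails if it takes over 48 s, if anything falls off the work surface, if the arm or the gripper's body presses on something with over 40 N, if the wrist force passes 120 N, or if a joint passes its speed limit or range.

## Working session

There is one attempt and no reset: what is moved stays moved. The work goes in short steps, each a Python script; the robot and the scene stay as the last script left them, time stands still between calls to the robot, and variables do not carry over. Pictures are saved under pics/ and viewed, at most 10 in all, crops included, and the job is handed in when it is done.

```bash
mkdir -p pics; python3 - <<'E'
from station import manip, imaging
import cv2
for n in("top","side"):
    cv2.imwrite(f"pics/{n}0.png",imaging.camera(n)[:,:,::-1])
    print(n,imaging.camera_params(n))
print(manip.read_time_s(),manip.read_tcp_rot())
E
```

```text
top {'mtx': array([[369.6099759 ,   0.        , 316.31383916],
       [  0.        , 369.6099759 , 202.28155317],
       [  0.        ,   0.        ,   1.        ]]), 'position': array([0.44320056, 0.04316744, 1.24206118]), 'rotation': array([ 0.71605685, -0.69720683,  0.02370197, -0.02456483])}
side {'mtx': array([[452.46181928,   0.        , 316.08879873],
       [  0.        , 452.46181928, 199.73670212],
       [  0.        ,   0.        ,   1.        ]]), 'position': array([-0.33059912,  1.00593753,  0.9782525 ]), 'rotation': array([-0.32054448,  0.82828424, -0.4330622 ,  0.15379721])}
0.1 [ 1.76477465e-01  9.84304516e-01 -5.47748011e-04 -1.56134948e-04]
```

View pics/top0.png

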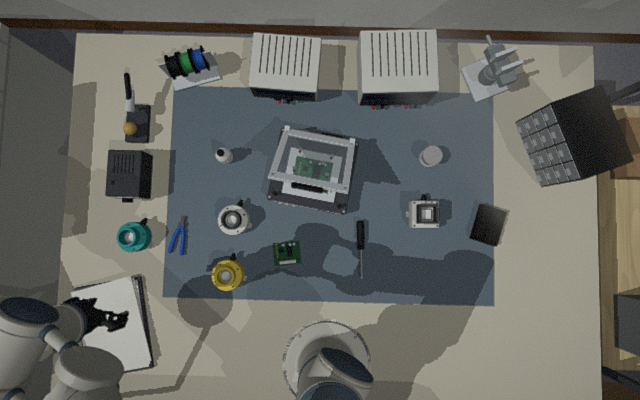

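View pics/side0.png

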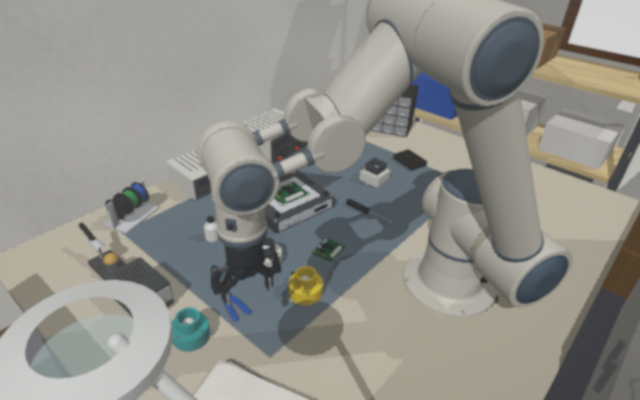

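The top view shows the ivory round station near (233,218), the square one near (425,212) and the fixture with its open lid near (312,168). I'll zoom in on the two targets.

```bash
python3 - <<'E'
import cv2,numpy as np
a=cv2.imread("pics/top0.png")
f=cv2.resize(a[115:225,255:370],None,fx=5,fy=5,interpolation=cv2.INTER_CUBIC)
s=cv2.resize(a[195:245,210:255],None,fx=5,fy=5,interpolation=cv2.INTER_CUBIC)
o=np.zeros((550,800,3),np.uint8);o[:550,:575]=f;o[:250,575:800]=s
for i in range(0,115,10):
    cv2.putText(o,str(255+i),(i*5,8),0,.3,(0,0,255),1);o[8:14,i*5]=(0,0,255)
for i in range(5,110,10):
    cv2.putText(o,str(115+i),(0,i*5),0,.3,(0,0,255),1)
cv2.imwrite("pics/z.png",o)
E
```

```text
(no output)
```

View pics/z.png

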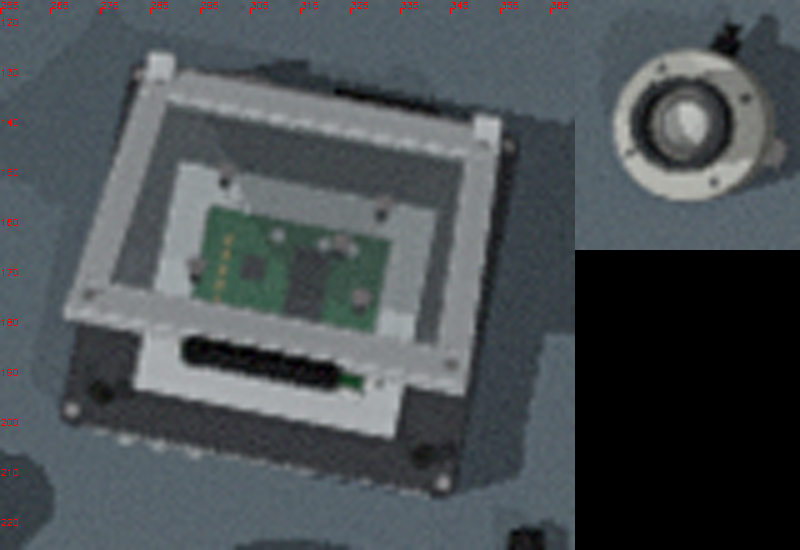

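```bash
cat > h.py <<'E'
import numpy as np
from scipy.spatial.transform import Rotation as R
from scipy.optimize import least_squares
from station import imaging
def cam(n):
    p=imaging.camera_params(n); return p["mtx"],p["position"],R.from_quat(p["rotation"])
def proj(P,n="top"):
    K,t,r=cam(n); c=r.inv().apply(np.atleast_2d(P)-t)@K.T; return c[:,:2]/c[:,2:]
def back(u,v,z,n="top"):
    K,t,r=cam(n); d=r.apply(np.linalg.solve(K,[u,v,1])); return t+d*(z-t[2])/d[2]
def lidpt(q,p):
    x,y,yaw,a=q; p=np.atleast_2d(p)
    return R.from_euler('z',yaw).apply(R.from_euler('y',a).apply(p)+[.11,0,.08])+[x,y,0]
def casept(q,p): return R.from_euler('z',q[2]).apply(np.atleast_2d(p))+[q[0],q[1],0]
E
python3 - <<'E'
from h import *
Z=lambda x,y:(x/5+255,y/5+115)
for u,v,z in[(231.4,219.6,.078),(233.6,220,.045),(233,219.4,.055)]:print(back(u,v,z))
obs=np.array([Z(66,318),Z(465,394),Z(65,422),Z(450,492),Z(160,67),Z(487,130)])
def f(q):
    P=np.vstack([lidpt(q[:4],[[-.22,.115,.005],[-.22,-.115,.005]]),casept(q,[[-.12,.13,.055],[-.12,-.13,.055],[q[4],q[5],.093],[q[4],-q[5],.093]])])
    return (proj(P)-obs).ravel()
s=least_squares(f,[.55,.05,-.2,.6,.11,.12]);print(s.x,s.fun.reshape(-1,2).round(2))
for a in(s.x[3],0):
    q=[*s.x[:3],a];print(a,lidpt(q,[[-.207,0,.005],[-.237,0,.0]]))
E
```

```text
[0.46104008 0.31131707 0.078     ]
[0.46044349 0.31174713 0.045     ]
[0.46217034 0.31150915 0.055     ]
[ 0.62884661  0.05822177 -0.16049327  0.58282596  0.10830064  0.10512609] [[-0.03  0.09]
 [ 0.28 -0.02]
 [-1.29 -0.55]
 [ 1.1   0.46]
 [-0.08  0.19]
 [-0.01 -0.2 ]]
0.5828259556283646 [[0.56954409 0.067822   0.19810436]
 [0.5421021  0.07226446 0.21044138]]
0 [[0.5330932  0.07372287 0.085     ]
 [0.50347874 0.07851703 0.08      ]]
```

```bash
cat >> h.py <<'E'
from station import manip, inverse_kinematics
import cv2
Q=[.62885,.05822,-.1605]
def tool(a,flip): return (R.from_euler('z',Q[2])*R.from_euler('y',a)*R.from_euler('x',np.pi)*R.from_euler('z',np.pi*flip)).as_quat()
def tgt(a,off): return lidpt([*Q,a],[-.207,0,.005+off])[0]
E
python3 - <<'E'
from h import *
j0=np.array(manip.read_joint_positions())
best=None
for fl in(0,1):
    j=inverse_kinematics(tgt(.58,.06),tool(.58,fl)); j2=inverse_kinematics(tgt(0,0),tool(0,fl)); print(fl,j,j2)
    if j is not None and (best is None or abs(j-j0).max()<best[0]): best=(abs(np.array(j)-j0).max(),fl)
fl=best[1]; print("flip",fl); open("flip","w").write(str(fl))
manip.gripper_to(0)
manip.move_l([.25,.55,.32],vel=.2)
manip.goto(tgt(.58,.09),tool(.58,fl))
print(manip.read_time_s(),manip.read_tool_pos(),manip.read_ft_force(),manip.read_grip_width())
manip.move_l(tgt(.58,.03),vel=.1)
print(manip.read_time_s(),manip.read_ft_force())
cv2.imwrite("pics/s1.png",imaging.camera("side")[:,:,::-1])
E
```

```text
0 [-0.03367603  0.7630807   0.91839381  0.07760606  2.03521942  1.71186678] [ 2.64447551e-02  5.66240893e-01  1.71445208e+00 -4.44089210e-16
  8.60899681e-01  1.75774108e+00]
1 [-0.03367603  0.7630807   0.91839381  0.07760606  2.03521942 -1.42972587] [ 2.64447551e-02  5.66240893e-01  1.71445208e+00 -4.44089210e-16
  8.60899681e-01 -1.38385157e+00]
flip 1
3.75 [0.61775216 0.06111811 0.2731419 ] [ 0.32647983  0.53774347 -0.72638674] -0.0027024337895744837
4.5 [ 0.7058875  -0.55262433  0.71999318]
```

View pics/s1.png

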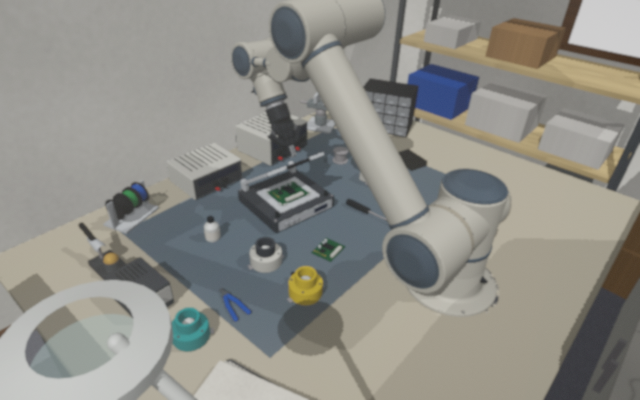

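The side view shows the shut fingertip (about 297,152) just above the middle of the lid's front bar. The start station is in plain view at (265,250). Next I push the lid along its arc.

```bash
python3 - <<'E'
from h import *
fl=int(open("flip").read())
for a in(.58,.45,.32,.2,.1,.04):
    manip.move_l(tgt(a,.0),vel=.05,rot=tool(a,fl)); print(a,np.round(manip.read_ft_force(),1),round(manip.read_time_s(),2))
for k in range(16):
    h=.006-.001*k
    manip.move_l(tgt(0,h),vel=.03,rot=tool(0,fl)); F=manip.read_ft_force(); print(round(h,3),np.round(F,1),np.round(manip.read_tool_pos()[2],4))
    if F[2]>14: break
manip.sleep(.3);print(manip.read_time_s(),manip.read_ft_force())
E
```

```text
0.58 [0.7 1.  0.2] 5.3
0.45 [-0.2  0.9 -0.2] 5.99
0.32 [-1.1  0.2 -0.6] 6.68
0.2 [ 0.7 -0.2 -0.4] 7.33
0.1 [ 1.   0.6 -0.4] 7.9
0.04 [-0.2 -1.2  0.6] 8.3
0.006 [ 0.6 -0.2  0.8] 0.0913
0.005 [-0.6  0.2  2.1] 0.0901
0.004 [0.3 1.1 0.4] 0.0889
0.003 [-0.   0.2 -0.5] 0.0879
0.002 [0.5 0.1 1. ] 0.0869
0.001 [ 0.  -1.1  0.2] 0.0859
0.0 [-0.8  0.   3.7] 0.085
-0.001 [-6.2 -0.8 23.6] 0.0849
10.6 [-6.5597138   0.04891366 22.66257762]
```

```bash
python3 - <<'E'
from h import *
fl=int(open("flip").read())
manip.move_l(tgt(0,.09),vel=.12)
manip.goto([.461,.311,.16],tool(0,fl))
print(manip.read_time_s(),manip.read_tool_pos(),manip.read_ft_force())
t=imaging.camera("top")[:,:,::-1];s=imaging.camera("side")[:,:,::-1]
r=lambda i,f:cv2.resize(i,None,fx=f,fy=f,interpolation=cv2.INTER_CUBIC)
o=np.zeros((600,800,3),np.uint8)
o[:360,:480]=r(t[115:235,210:370],3); o[360:600,:320]=r(t[190:250,200:280],4)
o[300:600,480:800]=r(s[185:285,215:321.__int__()],3)[:300,:318].copy() if 0 else cv2.resize(s[185:285,215:322],(320,300),interpolation=cv2.INTER_CUBIC)
cv2.imwrite("pics/c.png",o)
E
```

```text
File "<stdin>", line 10
    o[300:600,480:800]=r(s[185:285,215:321.__int__()],3)[:300,:318].copy() if 0 else cv2.resize(s[185:285,215:322],(320,300),interpolation=cv2.INTER_CUBIC)
                                          ^
SyntaxError: invalid decimal literal
```

```bash
python3 - <<'E'
from h import *
fl=int(open("flip").read())
manip.move_l(tgt(0,.09),vel=.12)
manip.goto([.461,.311,.16],tool(0,fl))
print(manip.read_time_s(),manip.read_tool_pos(),manip.read_ft_force())
t=imaging.camera("top")[:,:,::-1];s=imaging.camera("side")[:,:,::-1]
cv2.imwrite("pics/t2.png",t);cv2.imwrite("pics/s2.png",s)
r=lambda i,w,h:cv2.resize(i,(w,h),interpolation=cv2.INTER_CUBIC)
o=np.zeros((600,800,3),np.uint8)
o[:360,:480]=r(t[115:235,210:370],480,360)
o[300:600,480:800]=r(s[185:285,215:322],320,300)
cv2.imwrite("pics/c.png",o)
E
```

```text
12.4833 [0.46141322 0.31017497 0.15982059] [ 0.46409581 -0.81815441  0.75807028]
```

View pics/c.png

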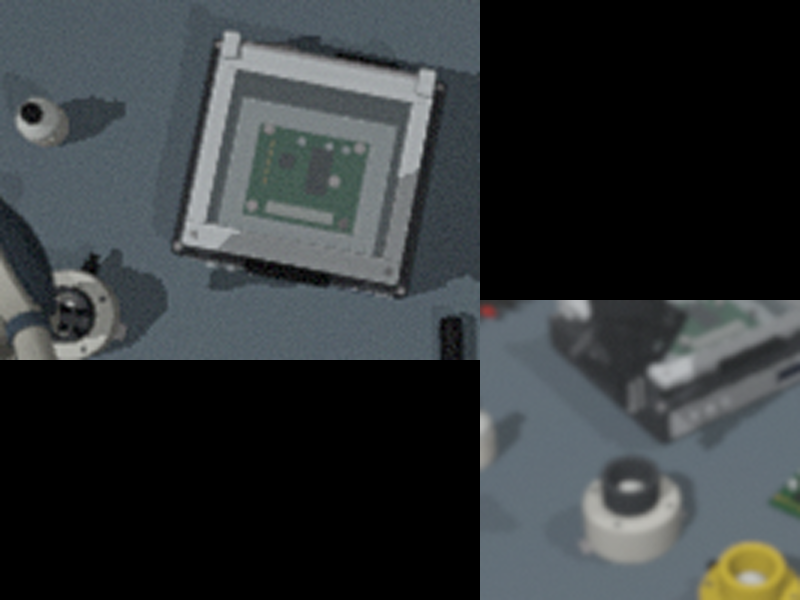

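The lid is shut: in the top crop the frame lies within the case outline. The side crop shows the collar rim centre at about (265.5,243) in full-image pixels. I'll check that against my estimate, then press.

```bash
python3 - <<'E'
from h import *
print(proj([[.461,.311,.078],[.461,.311,.16]],"side"), back(265.5,243.5,.078,"side"))
s=cv2.imread("pics/s2.png")[195:280,215:315]
cv2.imwrite("pics/s2z.png",cv2.resize(s,None,fx=7,fy=7,interpolation=cv2.INTER_CUBIC))
E
```

```text
[[266.44740601 242.04356499]
 [265.31214238 220.69250113]] [0.45817584 0.3175637  0.078     ]
```

View pics/s2z.png

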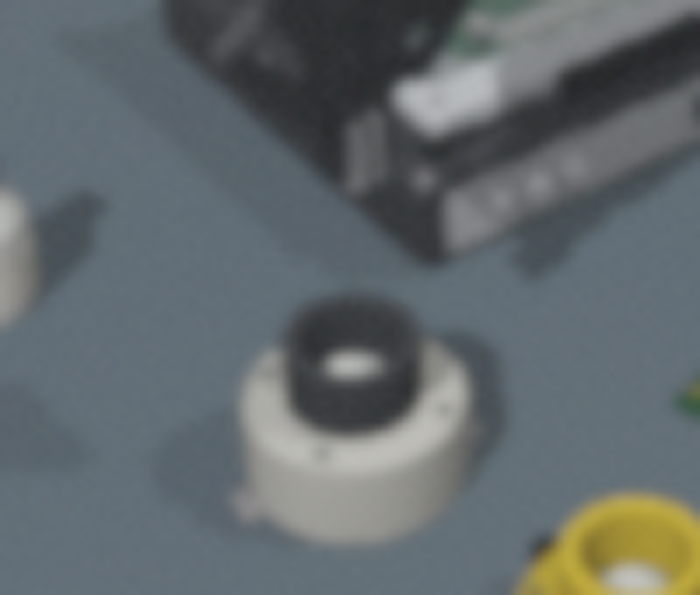

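View pics/s2.png

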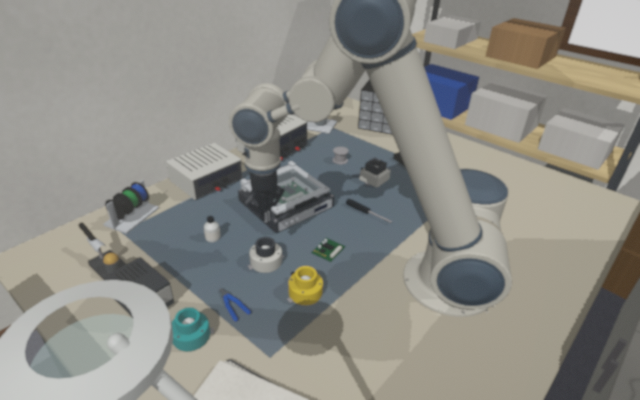

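```bash
python3 - <<'E'
from h import *
s=imaging.camera("side")[:,:,::-1];t=imaging.camera("top")[:,:,::-1]
print(manip.read_tool_pos(),abs(s.astype(int)-cv2.imread("pics/s2.png")).mean(),abs(t.astype(int)-cv2.imread("pics/t2.png")).mean())
cv2.imwrite("pics/s3.png",s)
E
```

```text
[0.46168868 0.30992733 0.16006249] 0.64466796875 2.9918802083333333
```

The gripper is at (262,200), with its tip at about (265,220), matching the predicted projection, so the calibration agrees. The lid is shut and the start station (265,250) is free below. I'll correct for the half-pixel resize bias, combine both views and descend with force checks.

```bash
python3 - <<'E'
from h import *
f=lambda p:np.r_[(proj([p[0],p[1],.078])-[[231.0,219.2]]).ravel(),(proj([p[0],p[1],.078],"side")-[[265.0,242.6]]).ravel()]
r=least_squares(f,[.461,.311]);x,y=r.x;print(r.x,r.fun)
fl=int(open("flip").read())
manip.goto([x,y,.1],tool(0,fl))
ok=True
for z in(.082,.076,.070,.064,.058):
    manip.move_l([x,y,z],vel=.05);manip.sleep(.05);F=manip.read_ft_force();print(z,np.round(F,1))
    if F[2]>5 or np.hypot(F[0],F[1])>5: ok=False;break
if ok:
    z=.056
    while z>.046:
        manip.move_l([x,y,z],vel=.03);F=manip.read_ft_force();print(round(z,4),np.round(F,1),round(manip.read_tool_pos()[2],4))
        if F[2]>13:break
        z-=.001 if z>.0515 else .0005
    print(manip.read_time_s());manip.sleep(.4);print(manip.read_ft_force(),manip.read_tool_pos())
manip.move_l([x,y,.16],vel=.1)
print(manip.read_time_s(),manip.read_ft_force())
E
```

```text
[0.46261296 0.31399536] [-0.42911439 -0.12273812  0.35663171 -0.32279169]
0.082 [ 0.4  0.  -0.3]
0.076 [-0.2 -1.   0.7]
0.07 [-0.2  0.8  0.5]
0.064 [ 0.4  1.1 -0.2]
0.058 [-1.   0.7  0.3]
0.056 [-0.7  0.2  0.3] 0.0559
0.055 [0.1 0.6 1. ] 0.0551
0.054 [0.6 0.8 2.7] 0.054
0.053 [ 0.6 -0.   3.5] 0.053
0.052 [1.1 0.8 3.3] 0.052
0.051 [ 0.8 -0.   4.3] 0.051
0.0505 [ 1.6 -0.   4.9] 0.0505
0.05 [1.4 0.6 4.2] 0.05
0.0495 [-0.7 -0.3 12.3] 0.0499
0.049 [-1.9 -1.2 21.2] 0.0498
17.3583
[-1.74718436 -1.23680005 20.58118839] [0.46276773 0.31407072 0.04981626]
19.0167 [-0.12778791  0.69124787 -0.57862735]
```

```bash
python3 - <<'E'
from h import *
manip.move_l([.40,.42,.25],vel=.15)
t=imaging.camera("top")[:,:,::-1]
cv2.imwrite("pics/t4.png",t);print(manip.read_time_s())
E
```

```text
20.2333
```

View pics/t4.png

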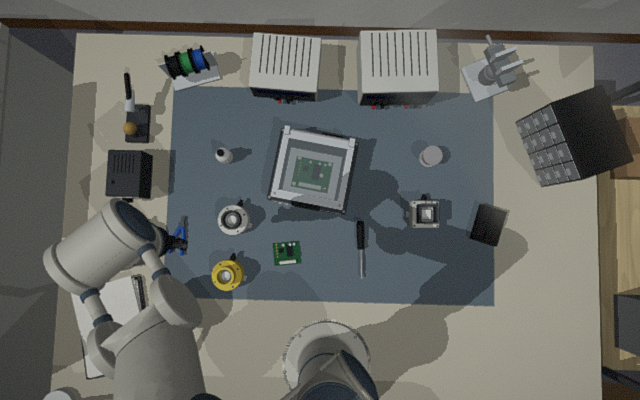

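The lid is shut (312,170), the key is up in the round station (233,219), nothing else has moved and the arm is clear.

```bash
python3 -c "
from station import manip
print(manip.job_done())"
```

```text
the job is handed in; nothing more can be done
None
```

The job is handed in at about 20 s on the robot's clock: the lid is shut, the start key was held at its stop for a little over half a second and released, and the arm is clear with nothing else moved.

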